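Turn the spice turntable until the pepper mill faces front

TASK

Turn the wooden spice turntable gently by pushing its notched rim with the fingers until the pepper mill stands squarely at the front, in line with the steel tongue that sticks out of the fixed foot. Do not touch, lift or upset anything that stands on the turntable, leave the things round it alone, and finish with the turntable at rest.

Things in the scene. Friction and masses are not known exactly. Their poses are not given: they have to be found in the camera images.
- stand: Fixed steel foot under the turntable: disc of radius 100 mm, 10 mm thick. A flat tongue, 30 mm wide, 6 mm thick, runs out from it under the rim to 180 mm from the axis and marks the front; it points toward the robot within about 30 degrees. Origin: on the turntable's axis, on the worktop. Its x axis points to the back (the tongue lies along -x), z up.
- front_stud (a point): The front mark: top of the round steel stud (14 mm thick, top 17 mm above the worktop) on the end of the tongue, 165 mm from the turntable's axis. A wall cupboard hangs low (0.29 m above the worktop) behind the turntable on the right, and a coffee machine stands behind it on the left: the front and left of the rim are the freest.
- turntable (a joint): Turning of the turntable in rad; grows anticlockwise seen from above; turns endlessly, no stops or detents; only its changes matter, zero is arbitrary. Stiff bearing (0.10 N m friction, under 1 N at the rim, slight damping): it stops within a few degrees when no longer pushed.
- turntable_top (a point): Centre of the turntable's top face, on its axis, 37 mm above the worktop. The turntable is a wooden disc, 0.9 kg, 310 mm across, 22 mm thick (underside 15 mm above the worktop), with six finger notches through its edge, 60 degrees apart. Beyond 100 mm from the axis it is open below down to the worktop, but for the tongue and stud.
- pepper_mill_mid (a point): The wooden pepper mill, the tallest thing on the turntable: waisted, round head with a small knob, 58 mm thick and 160 mm high (its knob 197 mm above the worktop). Stands loose and upright on the turntable, its middle 62 mm from the turntable's axis, about 37 mm above the worktop at its foot. Site: its centre, half-way up, z along its height. Not to be touched.
- salt_shaker_mid (a point): Glass salt shaker with a grey domed cap, 44 mm thick and 90 mm high. Stands loose and upright on the turntable, its middle 62 mm from the turntable's axis, about 37 mm above the worktop at its foot. Site: its centre, half-way up, z along its height. Not to be touched.
- spice_jar_mid (a point): Slim glass spice jar with a screw cap, 45 mm thick and 106 mm high. Stands loose and upright on the turntable, its middle 62 mm from the turntable's axis, about 37 mm above the worktop at its foot. Site: its centre, half-way up, z along its height. Not to be touched.
- jam_jar_mid (a point): Wide jam jar with a screw lid, 62 mm thick and 91 mm high. Stands loose and upright on the turntable, its middle 62 mm from the turntable's axis, about 37 mm above the worktop at its foot. Site: its centre, half-way up, z along its height. Not to be touched.
- oil_bottle: Square oil bottle, 61 x 61 x 268 mm, standing. A bystander to be left where it is; origin: centre of its underside.
- garlic: Bulb of garlic, 60 mm across, 58 mm high. A bystander to be left where it is; origin: centre of its underside.
- food_tin: Round tin, 58 mm across, 72 mm high. A bystander to be left where it is; origin: centre of its underside.
- kitchen_timer: Round kitchen timer, 63 mm across, 40 mm high. A bystander to be left where it is; origin: centre of its underside.
- wooden_spoon: Wooden spoon lying flat, 316 x 54 x 14 mm. A bystander to be left where it is; origin: centre of its underside.
- notch0 (a point): Middle of one of six equal finger notches in the turntable's edge, 142 mm from the axis, 26 mm above the worktop (half-way down the edge). Notch: rim at 155 mm, floor at 129 mm from the axis, about 63 mm wide at the mouth, 40 mm at the floor, steep side walls, open above and below: a fingertip put down into it pushes on a side wall.
- notch1 (a point): Middle of one of six equal finger notches in the turntable's edge, 142 mm from the axis, 26 mm above the worktop (half-way down the edge). Notch: rim at 155 mm, floor at 129 mm from the axis, about 63 mm wide at the mouth, 40 mm at the floor, steep side walls, open above and below: a fingertip put down into it pushes on a side wall.
- notch2 (a point): Middle of one of six equal finger notches in the turntable's edge, 142 mm from the axis, 26 mm above the worktop (half-way down the edge). Notch: rim at 155 mm, floor at 129 mm from the axis, about 63 mm wide at the mouth, 40 mm at the floor, steep side walls, open above and below: a fingertip put down into it pushes on a side wall.
- notch3 (a point): Middle of one of six equal finger notches in the turntable's edge, 142 mm from the axis, 26 mm above the worktop (half-way down the edge). Notch: rim at 155 mm, floor at 129 mm from the axis, about 63 mm wide at the mouth, 40 mm at the floor, steep side walls, open above and below: a fingertip put down into it pushes on a side wall.
- notch4 (a point): Middle of one of six equal finger notches in the turntable's edge, 142 mm from the axis, 26 mm above the worktop (half-way down the edge). Notch: rim at 155 mm, floor at 129 mm from the axis, about 63 mm wide at the mouth, 40 mm at the floor, steep side walls, open above and below: a fingertip put down into it pushes on a side wall.
- notch5 (a point): Middle of one of six equal finger notches in the turntable's edge, 142 mm from the axis, 26 mm above the worktop (half-way down the edge). Notch: rim at 155 mm, floor at 129 mm from the axis, about 63 mm wide at the mouth, 40 mm at the floor, steep side walls, open above and below: a fingertip put down into it pushes on a side wall.
Things that resemble listed ones, but are neither listed nor needed, are in the scene too. Leave any yellow look-alike of the part that bears salt_shaker_mid alone.

How it is judged:
At the end, for the whole second after the job is handed in: The pepper mill stands on the front side of the turntable with its middle within 14 mm to either side of the tongue's centre line; the turntable is still (under 0.05 rad/s); mill, salt shaker, spice jar and jam jar all stand upright (within 0.1 rad) on the turntable, 45 to 80 mm from its axis (y of pepper_mill_mid in the frame of stand between -0.014 and 0.014 m and x of pepper_mill_mid in the frame of stand below -0.045 m and velocity of joint turntable between -0.05 and 0.05 rad/s and horizontal distance between pepper_mill_mid and turntable_top between 0.045 and 0.08 m and angle between each of pepper_mill_mid, salt_shaker_mid, spice_jar_mid, jam_jar_mid's own z axis and vertical below 0.1 rad and height (world z) of pepper_mill_mid between 0.111 and 0.123 m and horizontal distance between salt_shaker_mid and turntable_top between 0.045 and 0.08 m and height (world z) of salt_shaker_mid between 0.076 and 0.088 m and horizontal distance between spice_jar_mid and turntable_top between 0.045 and 0.08 m and height (world z) of spice_jar_mid between 0.084 and 0.096 m and horizontal distance between jam_jar_mid and turntable_top between 0.045 and 0.08 m and height (world z) of jam_jar_mid between 0.0765 and 0.0885 m); the robot touches nothing.
It fails at once if something standing on the turntable is touched by the robot (contact force between any of the fingers, the arm and pepper_mill above 0.5 N or contact force between any of the fingers, the arm and salt_shaker above 0.5 N or contact force between any of the fingers, the arm and spice_jar above 0.5 N or contact force between any of the fingers, the arm and jam_jar above 0.5 N).
It fails at once if something standing on the turntable is lifted or tipped over (height (world z) of pepper_mill_mid above 0.137 m or height (world z) of salt_shaker_mid above 0.102 m or height (world z) of spice_jar_mid above 0.11 m or height (world z) of jam_jar_mid above 0.1025 m or angle between any of pepper_mill_mid, salt_shaker_mid, spice_jar_mid, jam_jar_mid's own z axis and vertical above 0.5 rad).
It fails at once if the turntable is flung round (faster than 2.5 rad/s) (velocity of joint turntable above 2.5 rad/s or velocity of joint turntable below -2.5 rad/s).
It fails at once if the robot pushes on the turntable with more than 40 N (contact force between any of the fingers, the arm and turntable above 40 N).
It fails at once if a thing lying or standing round the turntable is shifted by more than 20 mm (distance of any of oil_bottle, garlic, food_tin, kitchen_timer, wooden_spoon from where it was at the start of the episode above 0.02 m).
It also fails if it takes over 67 s, if anything falls off the work surface, if the arm or the gripper's body presses on something with over 40 N, if the wrist force passes 120 N, or if a joint passes its speed limit or range.

ROBOT

A 6-joint arm with a two-finger parallel gripper is mounted at the origin on a cart in front of the work surface, level with it; the furniture and walls round the work are solid. World frame = base frame: x ahead of the robot, y to its left, z up, the work surface at z = 0. Lengths are in m, angles in rad, forces in N, time in s.
With the tool pointing down it reaches from about 0.35 to 0.975 m from the base axis. Payload 4.9 kg.
Tool frame: the origin (TCP) lies between the finger pads; the fingertips stand 22 mm ahead of it and the grasp point (between the pads) lies 3 mm ahead of it; z points along the fingers, y is the line along which they close (so a half turn about z gives the same grasp; the last joint's range is limited). The gripper opens to 85 mm and grips with 20 to 120 N. Pads are 22 mm wide; open, the fingers measure 114 mm over their backs; the gripper's body (76 mm by 85 mm) begins 54 mm behind the grasp point. The pads swing forward as they close: fully open they stand 13 mm farther back than shut.
Start: joints at [1.187, 0.053, 1.613, -0, 1.476, -0.119], TCP at [0.164, 0.603, 0.253] pointing down, gripper open.
Joint ranges: [-3.01, 3.01], [-1.01, 2.22], [0.06, 2.58], [-1.02, 4.17], [0.09, 2.62], [-3.14, 3.14]. Speed limits (rad/s): [2.57, 2.57, 3.14, 3.14, 3.14, 3.14].

INTERFACE

Orientations are given as a unit quaternion [w, x, y, z].
In Python, from workcell import get_state, capture, camera_model, sign_off, spot_in gives the robot as it stands.
- The arm moves only by the shell command python3 -m handwheel 'ROWS' [FORCE]. ROWS is JSON, a list of rows, each an object with "delta_pos": the shift along the tool's x, y, z each as a share of 40 mm, from -1 to 1, a list of three; "turn": the turn, a rotation vector about the tool's x, y, z each as a share of 0.08 rad, from -1 to 1, a list of three; "fingers": the closure, from 0 (fully open) to 1 (shut). In form: [{"delta_pos": [tx, ty, tz], "turn": [rx, ry, rz], "fingers": fingers}, ...]. A call has 1 to 20 rows; each row shifts and turns the commanded pose from where the row before left it, along the tool's axes as they then stand; what a row does not reach is not made up. A row lasts 1/10 s, in which the tool goes at most 50 mm and 8.59 degrees, less where a joint would pass 70% of its speed; a pose out of reach is approached as far as the arm can. A call with a number of a shift or a turn outside -1 to 1 is refused whole. A call with a gripper value outside its range is refused whole. The fingers move at their own pace and stop on an object; FORCE is the grip in N (left out, the last holds). Time passes only in rows, so rows that do not move let the fingers close. It gives the time, the measured TCP pose, the force, the opening and the grip force at its end, in the units of the state.
- get_state(): the state, without advancing time (a new reading comes with each control period).
- capture(name): name is "scene" or "side" or "wrist"; returns the picture (400x640x3 uint8, blue, green, red); there is no depth.
- camera_model(name): a dict with "intrinsics" (3x3 intrinsics, pixels), "R" (3x3) and "t" (3): a world point X has camera coordinates R X + t; the wrist camera has in their place "mount" (4x4, takes a point from camera to tool coordinates, whose origin is the TCP and whose axes are the flange's). Camera axes: x right, y down, z forward; pixel columns grow to the right and rows downward; lengths in m; the calibration is good to about 2 mm. A picture is of the moment at which its call begins: read the wrist's pose just before it. camera_model takes no time and is no camera call.
- sign_off(): hands the job in; it is judged then, once.
Trained networks look in the newest picture that a camera, given by its name, has taken for a name from the list of things; names that differ only in an ending like _2 or _b are one class to them, and where a whole thing is asked for, a point or a joint stands for the part that bears it (a point fixed in the world has none). Each returns a list of dicts, best first, with "confidence" (0 to 1); they miss things now and then, are a little off and sometimes report something else, mostly with a low value. They report only what shows in the picture. A call takes as long as a camera call. They do not tell look-alikes from the thing itself.
- spot_in(camera, thing): "position" ([x, y, z] in m, in the coordinates of the camera as it stood for that picture, good to about 4 mm: the middle of the surface that is visible of it).
The state is a dict: "clock": time; "joints": joint angles; "joint_vel": joint speeds; "effort": joint torques, N m; "ee_pos": TCP position; "orientation": TCP orientation; "wrist_force": force on the tool from outside, world axes, zero at the start; "wrist_torque": the same for the moment, N m; "grip_width": finger opening in m; "grasp_force": force on a finger pad.
Only numpy, scipy, OpenCV 4.12 (cv2) and the standard library are available. Lean on these libraries where they do the work, as an engineer would, in place of code of your own. Each camera call takes 0.05 s, during which the arm holds its last target. There are 200 camera calls.

## Working session

There is one attempt and no reset: what is moved stays moved. The work goes in short steps, Python scripts to look and compute and a shell command to move; the robot and the scene stay as the last step left them, time stands still between calls to the robot, and variables do not carry over. Pictures are saved under pics/ and viewed, at most 10 in all, crops included, and the job is handed in when it is done.

```bash
mkdir -p pics; cat > h.py <<'E'
import numpy as np, cv2
from workcell import *
from scipy.spatial.transform import Rotation as Ro
def world(cam,p):
    m=camera_model(cam)
    if cam=='wrist':
        s=get_state();q=s['orientation'];T=np.array(m['mount'])
        v=T[:3,:3]@np.array(p)+T[:3,3]
        return Ro.from_quat([q[1],q[2],q[3],q[0]]).apply(v)+s['ee_pos']
    return np.array(m['R']).T@(np.array(p)-m['t'])
def find(cam,names,k=3):
    for n in names:
        for d in spot_in(cam,n)[:k]: print(cam,n,round(d['confidence'],2),np.round(world(cam,d['position']),3))
E
python3 - <<'E'
from h import *
s=get_state();print(s)
for c in['scene','side']:
    cv2.imwrite(f'pics/{c}0.png',capture(c))
    find(c,['pepper_mill_mid','stand','turntable_top','front_stud','salt_shaker_mid','spice_jar_mid','jam_jar_mid','oil_bottle','garlic','food_tin','kitchen_timer','wooden_spoon'],2)
    find(c,['notch0'],6)
E
```

```text
{'clock': 0.0, 'joints': array([ 1.18701055e+00,  5.33472669e-02,  1.61428883e+00, -7.19949028e-06,
        1.47599959e+00, -1.18996263e-01]), 'joint_vel': array([-0.00163341, -0.00211418,  0.0001322 , -0.00107236,  0.00066345,
       -0.00015602]), 'effort': array([ 1.02257844e-03, -3.93672645e+01, -3.70182788e+01,  5.49893537e-05,
        6.96119983e-03, -1.39931394e-06]), 'ee_pos': array([0.16334817, 0.60267938, 0.25207201]), 'orientation': array([-2.50633171e-04,  1.32007907e-01,  9.91248137e-01, -9.90298922e-04]), 'wrist_force': array([ 0.06974754, -0.20799557, -0.5953336 ]), 'wrist_torque': array([ 0.02520205, -0.0161215 ,  0.04004797]), 'grasp_force': 0.0, 'grip_width': 0.08577703132488372}
scene pepper_mill_mid 0.91 [0.499 0.081 0.103]
scene stand 0.42 [0.447 0.45  0.035]
scene front_stud 0.47 [0.364 0.046 0.001]
scene salt_shaker_mid 0.73 [ 0.288 -0.282  0.041]
scene salt_shaker_mid 0.66 [ 0.454 -0.     0.08 ]
scene spice_jar_mid 0.77 [ 0.532 -0.037  0.109]
scene spice_jar_mid 0.43 [0.516 0.519 0.053]
scene jam_jar_mid 0.74 [0.584 0.048 0.088]
scene jam_jar_mid 0.57 [0.46  0
[... 291 characters left out ...]
 0.049 0.133]
side pepper_mill_mid 0.49 [ 0.491 -0.037  0.038]
side stand 0.44 [0.364 0.032 0.009]
side turntable_top 0.98 [ 0.498 -0.041  0.037]
side salt_shaker_mid 0.93 [ 0.293 -0.315  0.058]
side salt_shaker_mid 0.74 [ 0.462 -0.02   0.09 ]
side spice_jar_mid 0.73 [ 0.534 -0.072  0.111]
side jam_jar_mid 0.68 [0.583 0.013 0.124]
side jam_jar_mid 0.49 [ 0.492 -0.035  0.037]
side oil_bottle 0.64 [0.582 0.014 0.126]
side oil_bottle 0.6 [0.541 0.304 0.138]
side garlic 0.44 [0.461 0.426 0.033]
side garlic 0.44 [ 0.491 -0.036  0.038]
side food_tin 0.87 [0.531 0.49  0.051]
side kitchen_timer 0.68 [0.471 0.549 0.026]
side wooden_spoon 0.8 [0.387 0.501 0.013]
side notch0 0.61 [ 0.492 -0.034  0.04 ]
```

View pics/scene0.png

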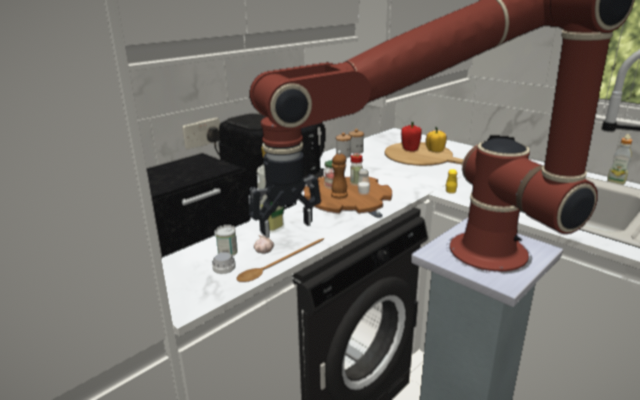

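View pics/side0.png

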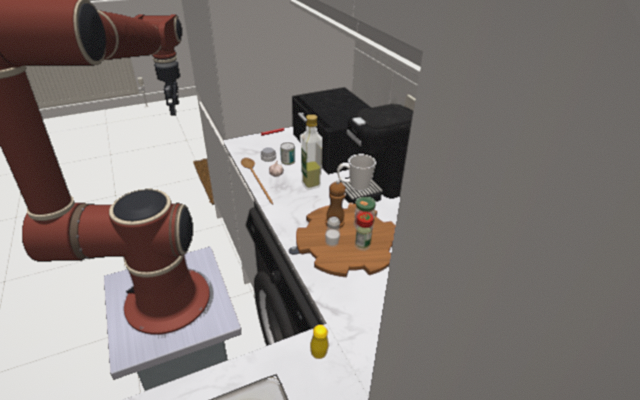

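The mill stands at the left of the disc (scene px 340,175). The stud shows at scene (375,213) and side (294,250). Next I rectify both views to the disc plane to get the axis, notches and stud.

```bash
cat >> h.py <<'E'
def rect(cam,img,z,x0=.30,x1=.72,y0=-.2,y1=.22,s=900):
    # top view: up = +x, left = +y ; s px per m
    m=camera_model(cam);P=np.array(m['intrinsics'])@np.c_[m['R'],m['t']]
    H=P@np.array([[0,-1/s,x1],[-1/s,0,y1],[0,0,z],[0,0,1]])
    return cv2.warpPerspective(img,np.linalg.inv(H),(int((y1-y0)*s),int((x1-x0)*s)))
E
python3 - <<'E'
from h import *
a=[rect(c,capture(c),.037) for c in('scene','side')]
cv2.imwrite('pics/r0.png',np.hstack(a))
for c in('scene','side'):
  m=camera_model(c);print(c,np.round(-np.array(m['R']).T@m['t'],2))
  px={'scene':(375,213),'side':(294,250)}[c]
  d=np.array(m['R']).T@np.linalg.inv(m['intrinsics'])@[*px,1];o=-np.array(m['R']).T@m['t']
  print(o+d*(.012-o[2])/d[2])
E
```

```text
scene [-0.48  1.16  0.7 ]
[0.36830673 0.04934579 0.012     ]
side [ 0.04 -0.82  0.87]
[0.36652018 0.03070488 0.012     ]
```

View pics/r0.png

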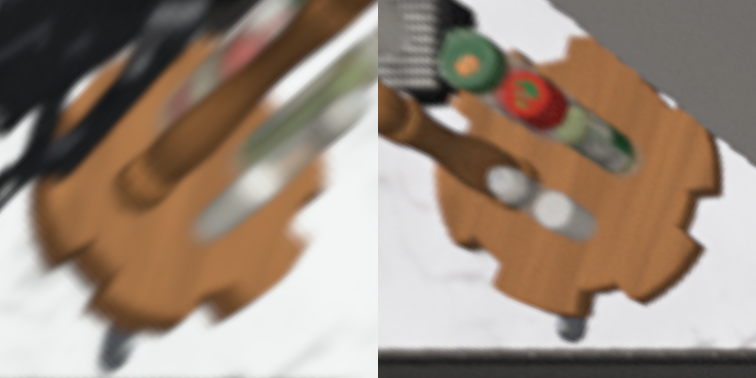

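Scene and side disagree by about 20 mm in y throughout. I'll check both against the gripper, whose position is known, and get the wrist camera geometry.

```bash
python3 - <<'E'
from h import *
s=get_state();q=s['orientation'];R=Ro.from_quat([q[1],q[2],q[3],q[0]]);print(np.round(R.as_matrix(),3))
I=[]
for c,b in(('scene',(285,210)),('side',(170,105))):
  m=camera_model(c);im=cv2.imread(f'pics/{c}0.png')
  for o in([0,.05,.009],[0,-.05,.009],[0,0,-.06],[0,0,-.12]):
    X=R.apply(o)+s['ee_pos'];u=np.array(m['intrinsics'])@(np.array(m['R'])@X+m['t']);u=u[:2]/u[2]
    cv2.circle(im,(int(u[0]),int(u[1])),1,(0,255,0),-1);print(c,u.round(1))
  x,y=b;I.append(cv2.resize(im[y-60:y+60,x-60:x+60],(400,400),interpolation=cv2.INTER_NEAREST))
cv2.imwrite('pics/g0.png',np.hstack(I))
m=camera_model('wrist');print(np.round(m['mount'],3),m['intrinsics'])
E
```

```text
[[-0.965  0.262 -0.   ]
 [ 0.262  0.965  0.   ]
 [ 0.     0.    -1.   ]]
scene [263.9 235.6]
scene [308.4 223.2]
scene [285.2 198.1]
scene [283.8 169.5]
side [176.3 104.4]
side [173.3 116.9]
side [171.   91.3]
side [167.6  73.7]
[[ 0.    -0.96  -0.278  0.071]
 [ 1.     0.    -0.    -0.   ]
 [ 0.    -0.278  0.96  -0.12 ]
 [ 0.     0.     0.     1.   ]] [[319.82445342   0.         320.46532557]
 [  0.         319.82445342 198.67681848]
 [  0.           0.           1.        ]]
```

View pics/g0.png

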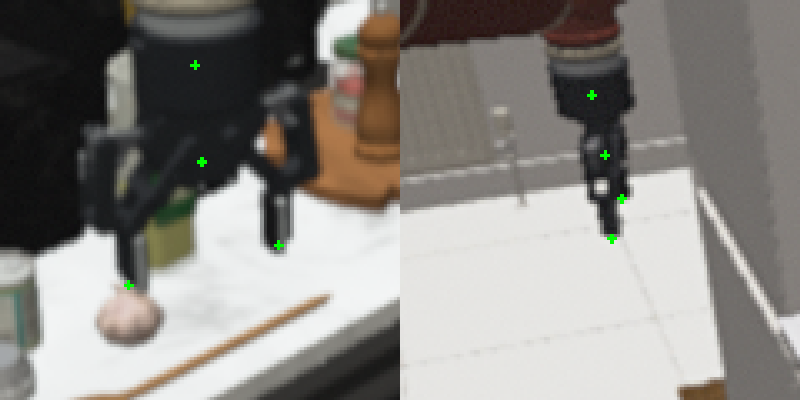

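Both cameras match the gripper to about a pixel, so the wrist view will settle it. I'm moving to look down over the turntable, closing the fingers on the way.

```bash
python3 -m handwheel '[{"delta_pos":[-0.6,-0.8,-0.3],"turn":[0,0,0],"fingers":1},{"delta_pos":[-0.6,-0.8,-0.3],"turn":[0,0,0],"fingers":1},{"delta_pos":[-0.6,-0.8,-0.3],"turn":[0,0,0],"fingers":1},{"delta_pos":[-0.6,-0.8,-0.3],"turn":[0,0,0],"fingers":1},{"delta_pos":[-0.6,-0.8,-0.3],"turn":[0,0,0],"fingers":1},{"delta_pos":[-0.6,-0.8,-0.3],"turn":[0,0,0],"fingers":1},{"delta_pos":[-0.6,-0.8,-0.3],"turn":[0,0,0],"fingers":1},{"delta_pos":[-0.6,-0.8,-0.3],"turn":[0,0,0],"fingers":1},{"delta_pos":[-0.6,-0.8,0],"turn":[0,0,0],"fingers":1},{"delta_pos":[-0.6,-0.8,0],"turn":[0,0,0],"fingers":1},{"delta_pos":[-0.6,-0.8,0],"turn":[0,0,0],"fingers":1},{"delta_pos":[-0.6,-0.8,0],"turn":[0,0,0],"fingers":1},{"delta_pos":[-0.6,-0.8,0],"turn":[0,0,0],"fingers":1},{"delta_pos":[-0.6,-0.8,0],"turn":[0,0,0],"fingers":1},{"delta_pos":[-0.6,-0.8,0],"turn":[0,0,0],"fingers":1},{"delta_pos":[-0.6,-0.8,0],"turn":[0,0,0],"fingers":1},{"delta_pos":[0,0,0],"turn":[0,0,0],"fingers":1},{"delta_pos":[0,0,0],"turn":[0,0,0],"fingers":1}]'
cat >> h.py <<'E'
def wrect(z,x0=.30,x1=.72,y0=-.2,y1=.22,s=900):
    st=get_state();im=capture('wrist');m=camera_model('wrist');q=st['orientation']
    A=np.eye(4);A[:3,:3]=Ro.from_quat([q[1],q[2],q[3],q[0]]).as_matrix();A[:3,3]=st['ee_pos']
    P=np.array(m['intrinsics'])@np.linalg.inv(A@np.array(m['mount']))[:3]
    H=P@np.array([[0,-1/s,x1],[-1/s,0,y1],[0,0,z],[0,0,1]])
    return im,cv2.warpPerspective(im,np.linalg.inv(H),(int((y1-y0)*s),int((x1-x0)*s)))
E
python3 - <<'E'
from h import *
im,r=wrect(.037);print(get_state()['ee_pos'])
find('wrist',['turntable_top','pepper_mill_mid','stand','front_stud','salt_shaker_mid','spice_jar_mid','jam_jar_mid'],2);find('wrist',['notch0'],6)
cv2.imwrite('pics/w1.png',np.hstack([cv2.resize(im,(420,262))[:, :],np.zeros((262,2,3),np.uint8)]) if 0 else np.hstack([cv2.resize(im,(416,260)),r[:260]*0])[:, :416]); cv2.imwrite('pics/w1.png',np.vstack([r]));cv2.imwrite('pics/w1raw.png',im)
E
```

```text
clock: 3.3
ee_pos: [0.4002, 0.008, 0.3492]
orientation: [-0.0, 0.133, 0.991, 0.0]
wrist_force: [-0.2, 0.0, -0.2]
grip_width: 0.0001
grasp_force: 0.0
[0.40002383 0.00878623 0.34933109]
wrist turntable_top 0.74 [0.469 0.015 0.038]
wrist pepper_mill_mid 0.63 [0.499 0.066 0.154]
wrist stand 0.77 [0.366 0.036 0.001]
wrist stand 0.19 [0.466 0.012 0.034]
wrist front_stud 0.65 [0.368 0.04  0.005]
wrist salt_shaker_mid 0.6 [ 0.458 -0.002  0.106]
wrist jam_jar_mid 0.85 [0.559 0.031 0.077]
wrist notch0 0.87 [0.469 0.014 0.034]
wrist notch0 0.33 [0.497 0.065 0.152]
```

View pics/w1.png

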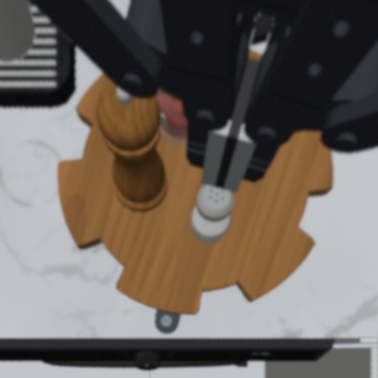

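Wrist view: disc centre at about px (195,174), stud at (166,321), mill foot at about (140,184). The left-front notch is at (103,265). That gives:

- **Axis:** about (0.527, 0.003).
- **Stud direction:** about 168.5°.
- **Mill direction:** about 100°.
- **Turn needed:** about +68°.
- **Notch to push:** at about 133°, between mill and salt.

I'm going above that notch now.

```bash
python3 -m handwheel '[{"delta_pos":[0,0.9,0],"turn":[0,0,0],"fingers":1},{"delta_pos":[0,0.9,0],"turn":[0,0,0],"fingers":1},{"delta_pos":[0,0.86,0],"turn":[0,0,0],"fingers":1},{"delta_pos":[0,0,0.8],"turn":[0,0,0],"fingers":1},{"delta_pos":[0,0,0.9],"turn":[0,0,0],"fingers":1},{"delta_pos":[0,0,0.9],"turn":[0,0,0],"fingers":1},{"delta_pos":[0,0,0.9],"turn":[0,0,0],"fingers":1},{"delta_pos":[0,0,0.9],"turn":[0,0,0],"fingers":1},{"delta_pos":[0,0,0.9],"turn":[0,0,0],"fingers":1},{"delta_pos":[0,0,0.9],"turn":[0,0,0],"fingers":1},{"delta_pos":[0,0,0.7],"turn":[0,0,0],"fingers":1},{"delta_pos":[0,0,0],"turn":[0,0,0],"fingers":1},{"delta_pos":[0,0,0],"turn":[0,0,0],"fingers":1}]'
python3 - <<'E'
from h import *
im,r=wrect(.037)
cv2.imwrite('pics/w2.png',im)
E
```

```text
clock: 5.05
ee_pos: [0.4281, 0.1114, 0.0736]
orientation: [-0.0, 0.132, 0.991, -0.0]
wrist_force: [0.3, 0.0, -0.7]
grip_width: 0.0005
grasp_force: 0.0
```

View pics/w2.png

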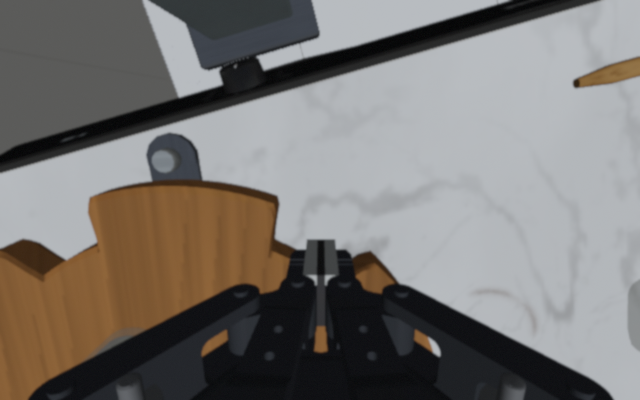

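The fingertip (320,245) sits in the middle of the notch opening, whose walls are at about x=280 and 370. Going down.

```bash
python3 -m handwheel '[{"delta_pos":[0,0,0.25],"turn":[0,0,0],"fingers":1},{"delta_pos":[0,0,0.25],"turn":[0,0,0],"fingers":1},{"delta_pos":[0,0,0.19],"turn":[0,0,0],"fingers":1},{"delta_pos":[0,0,0],"turn":[0,0,0],"fingers":1},{"delta_pos":[0,0,0],"turn":[0,0,0],"fingers":1}]'
```

```text
clock: 5.6
ee_pos: [0.4278, 0.1112, 0.0454]
orientation: [-0.0, 0.132, 0.991, -0.0]
wrist_force: [0.4, 0.4, 0.3]
grip_width: 0.0
grasp_force: 0.0
```

```bash
python3 -m handwheel '[{"delta_pos":[0.05,-0.08,0],"turn":[0,0,0],"fingers":1},{"delta_pos":[0.05,-0.08,0],"turn":[0,0,0],"fingers":1},{"delta_pos":[0.05,-0.08,0],"turn":[0,0,0],"fingers":1},{"delta_pos":[0.05,-0.08,0],"turn":[0,0,0],"fingers":1},{"delta_pos":[0.076,-0.177,0],"turn":[0,0,0],"fingers":1},{"delta_pos":[0.076,-0.177,0],"turn":[0,0,0],"fingers":1},{"delta_pos":[0.057,-0.184,0],"turn":[0,0,0],"fingers":1},{"delta_pos":[0.057,-0.184,0],"turn":[0,0,0],"fingers":1},{"delta_pos":[0.038,-0.189,0],"turn":[0,0,0],"fingers":1},{"delta_pos":[0.038,-0.189,0],"turn":[0,0,0],"fingers":1},{"delta_pos":[0.018,-0.192,0],"turn":[0,0,0],"fingers":1},{"delta_pos":[0.018,-0.192,0],"turn":[0,0,0],"fingers":1},{"delta_pos":[0,-0.1925,0],"turn":[0,0,0],"fingers":1},{"delta_pos":[0,-0.1925,0],"turn":[0,0,0],"fingers":1},{"delta_pos":[0,-0.1,0],"turn":[0,0,0],"fingers":1},{"delta_pos":[0,0,0],"turn":[0,0,0],"fingers":1},{"delta_pos":[0,0,0],"turn":[0,0,0],"fingers":1}]'
python3 - <<'E'
from h import *
p=get_state()['ee_pos'][:2]-[.527,.003];print(np.hypot(*p),np.degrees(np.arctan2(p[1],p[0]))%360)
im=capture('side');cv2.imwrite('pics/s3.png',im[150:310,230:430]) 
cv2.imwrite('pics/s3.png',cv2.resize(im[150:310,230:430],(800,640-40)))
E
```

```text
clock: 7.3
ee_pos: [0.3817, 0.0288, 0.0457]
orientation: [-0.0, 0.132, 0.991, -0.0]
wrist_force: [-0.3, 1.1, 0.0]
grip_width: 0.0003
grasp_force: 0.0
0.14758822354307516 169.9316903871924
```

View pics/s3.png

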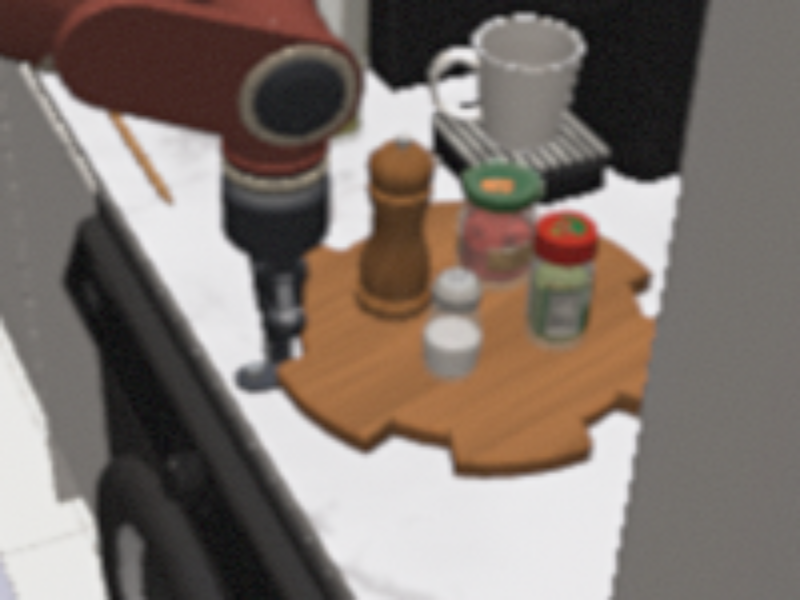

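The finger is in the notch at (280,340) and the disc is turning as planned. All four items stand upright and clear. I continue the arc from 170° to 200°.

```bash
python3 -m handwheel '[{"delta_pos":[-0.01,-0.1,0],"turn":[0,0,0],"fingers":1},{"delta_pos":[-0.02,-0.14,0],"turn":[0,0,0],"fingers":1},{"delta_pos":[-0.025,-0.14,0],"turn":[0,0,0],"fingers":1},{"delta_pos":[-0.047,-0.187,0],"turn":[0,0,0],"fingers":1},{"delta_pos":[-0.047,-0.187,0],"turn":[0,0,0],"fingers":1},{"delta_pos":[-0.067,-0.181,0],"turn":[0,0,0],"fingers":1},{"delta_pos":[-0.067,-0.181,0],"turn":[0,0,0],"fingers":1},{"delta_pos":[-0.085,-0.173,0],"turn":[0,0,0],"fingers":1},{"delta_pos":[-0.085,-0.173,0],"turn":[0,0,0],"fingers":1},{"delta_pos":[-0.103,-0.163,0],"turn":[0,0,0],"fingers":1},{"delta_pos":[-0.103,-0.163,0],"turn":[0,0,0],"fingers":1},{"delta_pos":[0,0,0],"turn":[0,0,0],"fingers":1},{"delta_pos":[0,0,0],"turn":[0,0,0],"fingers":1}]'
python3 - <<'E'
from h import *
p=get_state()['ee_pos'][:2]-[.527,.003];print(np.hypot(*p),np.degrees(np.arctan2(p[1],p[0]))%360)
im=capture('side');find('side',['pepper_mill_mid','salt_shaker_mid'],2)
r=rect('side',im,.037,s=1400)
a=np.radians(168.5)
for rr in np.linspace(0,.165,12):
    X=np.array([.527+rr*np.cos(a),.003+rr*np.sin(a)]);cv2.circle(r,(int((.22-X[1])*1400),int((.72-X[0])*1400)),2,(0,255,0),-1)
cv2.imwrite('pics/r4.png',r)
E
```

```text
clock: 8.65
ee_pos: [0.3885, -0.0472, 0.0457]
orientation: [-0.0, 0.132, 0.991, -0.0]
wrist_force: [-1.2, 0.5, -0.8]
grip_width: -0.0001
grasp_force: 0.0
0.14728635146511915 199.944860891439
side pepper_mill_mid 0.79 [0.471 0.002 0.1  ]
side salt_shaker_mid 0.93 [ 0.506 -0.064  0.089]
side salt_shaker_mid 0.63 [ 0.293 -0.311  0.058]
```

View pics/r4.png

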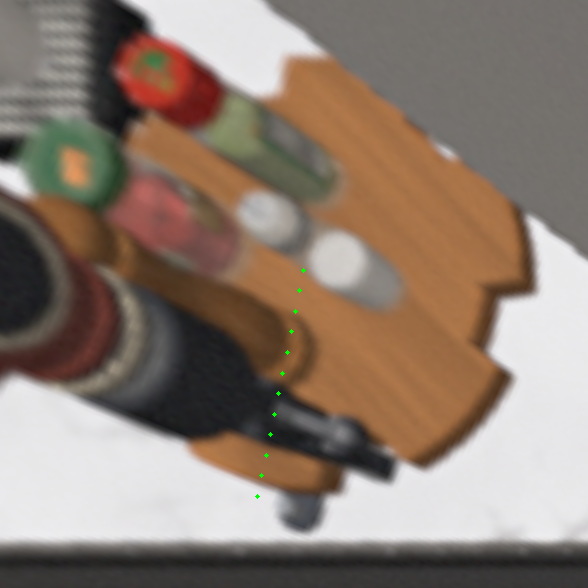

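The side view shows the mill close to the front line, but that camera is biased against the robot frame. I back off a little, lift straight up and measure with the wrist camera.

```bash
python3 -m handwheel '[{"delta_pos":[0.1,0.16,0],"turn":[0,0,0],"fingers":1},{"delta_pos":[0.05,0.08,0],"turn":[0,0,0],"fingers":1},{"delta_pos":[0,0,-0.4],"turn":[0,0,0],"fingers":1},{"delta_pos":[0,0,-0.9],"turn":[0,0,0],"fingers":1},{"delta_pos":[0,0,-0.9],"turn":[0,0,0],"fingers":1},{"delta_pos":[0,0,-0.9],"turn":[0,0,0],"fingers":1},{"delta_pos":[0,0,-0.9],"turn":[0,0,0],"fingers":1},{"delta_pos":[0,0,-0.9],"turn":[0,0,0],"fingers":1},{"delta_pos":[0,0,-0.9],"turn":[0,0,0],"fingers":1},{"delta_pos":[0,0,-0.9],"turn":[0,0,0],"fingers":1},{"delta_pos":[0,0,0],"turn":[0,0,0],"fingers":1},{"delta_pos":[0,0,0],"turn":[0,0,0],"fingers":1}]'
python3 - <<'E'
from h import *
im,r=wrect(.037,s=1400);print(get_state()['ee_pos'])
find('wrist',['pepper_mill_mid','front_stud'],2)
cv2.imwrite('pics/w5.png',r)
E
```

```text
clock: 10.0
ee_pos: [0.3854, -0.0358, 0.3144]
orientation: [0.001, 0.132, 0.991, -0.0]
wrist_force: [0.8, -0.4, 0.2]
grip_width: 0.0002
grasp_force: 0.0
[ 0.38488842 -0.03576571  0.31292375]
wrist pepper_mill_mid 0.67 [0.452 0.02  0.167]
wrist front_stud 0.83 [0.363 0.036 0.004]
```

View pics/w5.png

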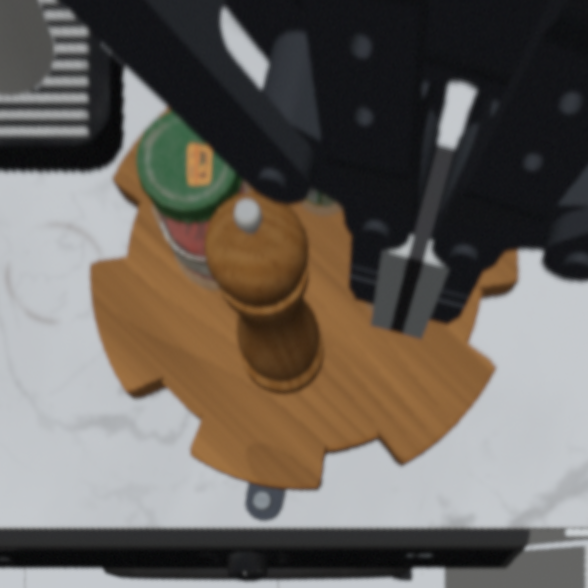

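Seen from above, the mill foot centre is at (282,350), its knob at (246,214) and the stud at (262,499). Foot and knob both put the mill about 4 mm from the tongue's centre line, against 14 mm allowed. The robot is clear and the disc is at rest, so I'm handing in.

```bash
python3 -c "
from workcell import sign_off;print(sign_off())"
```

```text
the job is handed in; nothing more can be done
None
```

The turntable was turned by its notched rim until the pepper mill stood at the front, about 4 mm off the tongue's centre line by my measurement (14 mm allowed), and I handed the job in at about 10 s with the arm clear; no verdict came back.

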